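# Seal the food box and work the vacuum pump

### The job

Seal the glass food box: press down the four snap tabs around its lid, one after another, until every one has snapped down. Then pull the pump's black knob out along its slanted axis until it catches, let go of it for a second so that it stays out by itself, and push it fully home again. Leave the glass bowl, the mug and the jar where they stand.

Things in the scene. Friction and masses are not known exactly. Their poses are not given: they have to be found in the camera images.
- pump: Fixed white vacuum pump, 150 mm wide, 120 high, on a base plate 8 thick, 190 deep. Origin: middle of the plate's front edge, on the counter; x to the back, y left, z up; front roughly to the robot. The knob is in the sloping face's centre at (95,0,85) mm; outward normal = knob axis = (-0.500,0,0.866), 30 deg from vertical. A bow handle passes over the knob: come along the axis, not straight down.
- knob_grip (a point): Centre of the black round knob head (cylinder 46 mm in diameter, 30 mm long along its axis, on a 16 mm steel stem); moves with the knob, axes: z along the knob's axis outwards, y as the pump's y. With the knob home it is 35 mm from the sloping face (20 mm gap under the head).
- knob (a joint): Knob travel in m along its axis: 0 fully home, 0.030 fully out at its catch. An over-centre spring holds it at either end with about 5 N; past half-way it jumps to the nearer end by itself.
- foodbox: Fixed glass food box with a flat white lid, 140 mm (x) by 180 mm (y), lid top 84 mm high. Origin: centre of its underside; x to its far side, y to its left side, z up. One white tab is hinged at the middle of each of the four lid edges, its hinge 80 mm high, 71 mm (far, near) or 91 mm (left, right) from the box's centre.
- tab_far_pad (a point): Point to press on the tab on the box's +x side: upper face, 22 mm from the hinge. The tab is a flap 60 mm wide, 38 mm long, 4 mm thick; raised it sticks outward and 25 deg upward (point then 91 mm high, 19 mm out from the hinge); snapped down it hangs 65 deg below level. Moves with the tab.
- tab_left_pad (a point): The same point on the tab on the box's +y side.
- tab_near_pad (a point): The same point on the tab on the box's -x side.
- tab_right_pad (a point): The same point on the tab on the box's -y side.
- tab_far (a joint): Angle of the +x tab in rad: 0 raised, 1.57 snapped down. A spring holds it at either end (about 5 N at the press point); past half-way (20 degrees below level) it snaps the rest of the way by itself.
- tab_left (a joint): Angle of the +y tab, the same.
- tab_near (a joint): Angle of the -x tab, the same.
- tab_right (a joint): Angle of the -y tab, the same.
- glass_bowl: Bystander: loose glass bowl, 100 mm across, 50 mm high; origin at the centre of its underside. It stands between box and pump.
- mug: Bystander: loose white mug, 80 mm across, 90 mm high, handle to its +y; origin at the centre of its underside.
- spice_jar: Bystander: loose jar, 48 mm across, 90 mm high; origin at the centre of its underside.
- pump_bar (a point): Middle of the bow handle's bar: 12 mm thick, along the pump's y from -85 to +85 mm, 240 mm high; a leg runs from each end down and back to the pump's rear. It lies 30 mm behind and 125 mm above the centre of the knob head when home.

How it is judged:
On the way, in this order (a step that is already met when the one before it is completed fails the run):
1. all four tabs snapped down, the knob still home (value of joint each of tab_far, tab_left, tab_near, tab_right above 1.4 rad and value of joint knob below 0.005 m), for 0.2 s.
2. knob out at its catch and let go: nothing of the robot touches the pump for 0.5 s (value of joint knob above 0.025 m and contact force between each of the fingers, the arm and pump below 0.3 N), for 0.5 s.
At the end, for the whole second after the job is handed in: The knob is home again to within 4 mm and all four tabs are snapped down (each beyond 1.4 of 1.57 rad) (value of joint knob below 0.004 m and value of joint each of tab_far, tab_left, tab_near, tab_right above 1.4 rad); the robot touches nothing.
It fails at once if the bowl, the mug or the jar is moved by more than 30 mm (distance of any of glass_bowl, mug, spice_jar from where it was at the start of the episode above 0.03 m).
It also fails if it takes over 72 s, if anything falls off the work surface, if the arm or the gripper's body presses on something with over 40 N, if the wrist force passes 120 N, or if a joint passes its speed limit or range.

### The arm

A 6-joint arm with a two-finger parallel gripper is mounted at the origin on the work surface. World frame = base frame: x ahead of the robot, y to its left, z up, the work surface at z = 0. Lengths are in m, angles in rad, forces in N, time in s.
With the tool pointing down it reaches from about 0.3 to 0.775 m from the base axis. Payload 14.6 kg.
Tool frame: the origin (TCP) lies midway between the tips of the shut fingers; the grasp point (between the pads) lies 19 mm behind it (ctrl.pinch_z is the distance from the TCP to the grasp point, in m); z points along the fingers, y is the line along which they close (so a half turn about z gives the same grasp; the last joint's range is limited). The gripper opens to 94 mm and grips with 3 to 60 N. Pads are 16 mm wide; open, the fingers measure 119 mm over their backs; the gripper's body (75 mm by 177 mm) begins 78 mm behind the grasp point.
Start: joints at [1.255, 0.3, 1.521, -0, 1.321, -0.067], TCP at [0.135, 0.533, 0.205] pointing down, gripper open.
Joint ranges: [-3.03, 3.03], [-0.79, 2.21], [0.23, 2.52], [-1.04, 4.18], [0, 3.07], [-2.55, 2.55]. Speed limits (rad/s): [2.22, 2.22, 2.57, 3.14, 3.14, 3.14].

### API

Orientations are given as [roll, pitch, yaw] about the fixed x, y, z axes, in that order (R = Rz(yaw) Ry(pitch) Rx(roll)).
In Python, from station import ctrl gives the robot as it stands.
- The arm moves only by the tool jog_arm, never from a script. Its argument "motion" is a list of rows, each a list of 7 numbers: the shift along the tool's x, y, z in m, then the turn, a rotation vector about the tool's x, y, z in rad, then the opening, from -1 (shut) to 1 (fully open). In form: [[tx, ty, tz, rx, ry, rz, gripper], ...]. A call has 1 to 5 rows; each row shifts and turns the commanded pose from where the row before left it, along the tool's axes as they then stand; what a row does not reach is not made up. A row lasts 1/10 s, in which the tool goes at most 50 mm and 8.59 degrees, less where a joint would pass 70% of its speed; a pose out of reach is approached as far as the arm can. A call is refused whole if a number of a shift passes 0.05 or a number of a turn 0.15, either way. A call with a gripper value outside its range is refused whole. The fingers move at their own pace and stop on an object; "squeeze" is the grip in N (left out, the last holds). Time passes only in rows, so rows that do not move let the fingers close. It gives the time, the measured TCP pose, the force, the opening and the grip force at its end, in the units of the state.
- ctrl.get_obs(): the state, without advancing time (a new reading comes with each control period).
- ctrl.camera(name): name is "side" or "top" or "wrist"; returns the picture (384x512x3 uint8, red, green, blue); there is no depth.
- ctrl.camera_model(name): a dict with "intrinsics" (3x3 intrinsics, pixels), "k1" (the pictures are not rectified: a ray, as slopes to the right and down, at radius r is drawn at 1 + k1 r^2 times it, then the intrinsics apply), "rvec" (rotation vector, rad) and "tvec" (3), from world to camera coordinates, as OpenCV has them. Camera axes: x right, y down, z forward; pixel columns grow to the right and rows downward; lengths in m; the calibration is good to about 2 mm. A picture is of the moment at which its call begins: read the wrist's pose just before it. camera_model takes no time and is no camera call; for the wrist camera it gives the pose at the moment of the call.
- ctrl.hand_in(): hands the job in; it is judged then, once.
The state is a dict: "time_s": time; "qpos": joint angles; "joint_vel": joint speeds; "tau": joint torques, N m; "ee_pos": TCP position; "eef_rot": TCP orientation; "force": force on the tool from outside, world axes, zero at the start; "moment": the same for the moment, N m; "grip_width": finger opening in m; "grip_force": force on a finger pad.
Only numpy, scipy, OpenCV 4.12 (cv2) and the standard library are available. Lean on these libraries where they do the work, as an engineer would, in place of code of your own. Each camera call takes 0.05 s, during which the arm holds its last target. There are 200 camera calls.

## Working session

There is one attempt and no reset: what is moved stays moved. The work goes in short steps, Python scripts to look and compute and a tool call to move; the robot and the scene stay as the last step left them, time stands still between calls to the robot, and variables do not carry over. Pictures are saved under pics/ and viewed, at most 10 in all, crops included, and the job is handed in when it is done.

Besides the shell and the picture viewer there is one more tool, called after "Emit:" by a JSON object that holds its "method" and its "body". jog_arm: Moves the arm, as the interface text tells. Its arguments: {"type":"object","properties":{"motion":{"type":"array"},"squeeze":{"type":"number"}},"required":["motion"]}

```bash
mkdir -p pics; ls; python3 - <<'E'
from station import ctrl
import cv2
for n in ["top","side"]:
    im=ctrl.camera(n); cv2.imwrite(f"pics/{n}0.png",cv2.cvtColor(im,cv2.COLOR_RGB2BGR))
    m=ctrl.camera_model(n); print(n,m)
print(ctrl.get_obs())
E
python3 -c "
import cv2,numpy as np
a=cv2.imread('pics/top0.png');b=cv2.imread('pics/side0.png')
cv2.imwrite('pics/top0b.png',cv2.resize(a,(800,600),interpolation=cv2.INTER_CUBIC))
cv2.imwrite('pics/side0b.png',cv2.resize(b,(800,600),interpolation=cv2.INTER_CUBIC))"
```

```text
pics
top {'intrinsics': array([[397.64221565,   0.        , 254.41340819],
       [  0.        , 397.64221565, 196.02488587],
       [  0.        ,   0.        ,   1.        ]]), 'k1': -0.10313763825545375, 'rvec': array([ 2.13351895, -2.16469985,  0.15282377]), 'tvec': array([0.00322269, 0.56875999, 1.06463017])}
side {'intrinsics': array([[468.12678306,   0.        , 247.42546631],
       [  0.        , 468.12678306, 193.02380423],
       [  0.        ,   0.        ,   1.        ]]), 'k1': -0.06582755106990955, 'rvec': array([ 2.22460802, -0.35684876,  0.16910505]), 'tvec': array([-0.5325885 ,  0.23795033,  1.15293133])}
{'time_s': 0.1, 'qpos': array([ 1.25542936e+00,  3.00346781e-01,  1.52150429e+00,  1.49519873e-05,
        1.32067549e+00, -6.65842951e-02]), 'joint_vel': array([ 1.61918915e-05, -1.01963489e-03, -2.57848756e-04,  8.19141047e-04,
        2.45553477e-04, -4.42980400e-04]), 'tau': array([ 1.03960112e-03, -5.32647014e+01, -3.53279793e+01,  7.10196700e-02,
        2.35724525e-02, -7.41116310e-05]), 'ee_pos': array([0.13534502, 0.53285795, 0.204987  ]), 'eef_rot': array([-3.14066178e+00, -7.65884783e-05,  2.89280624e+00]), 'force': array([ 0.06565539,  0.0597748 , -0.71207637]), 'moment': array([ 0.05385863, -0.01597738,  0.00324318]), 'grip_force': 0.0, 'grip_width': 0.09406030640860175}
```

View pics/top0b.png

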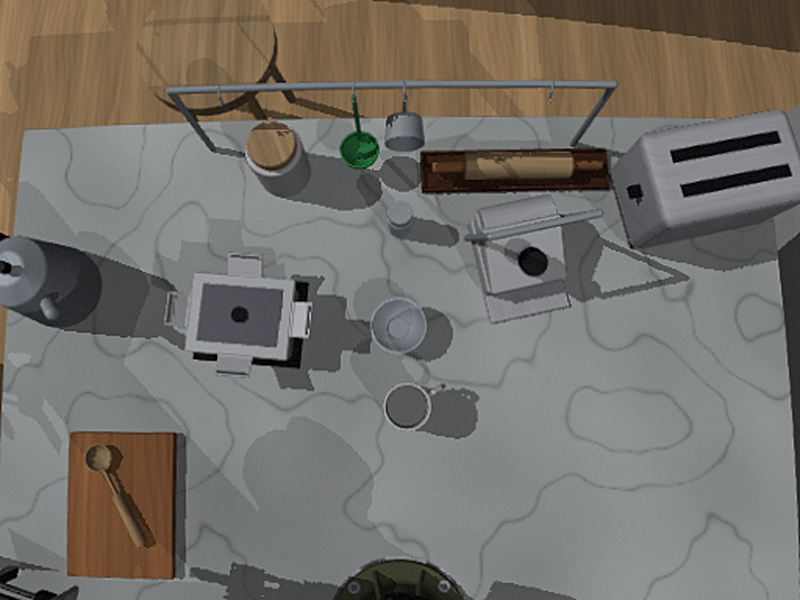

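View pics/side0b.png

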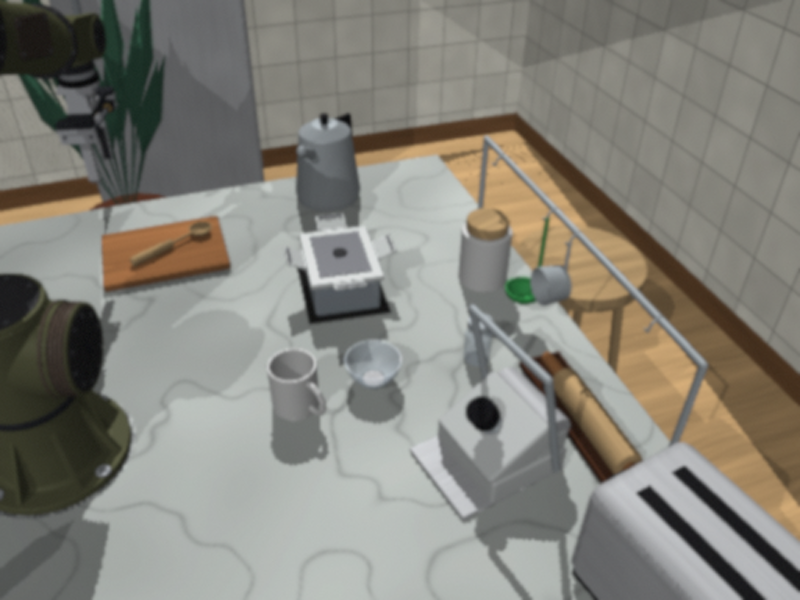

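The top view shows the lid around (240,315), with tabs at far (244,265), near (233,365), left (172,308) and right (301,319). The knob is at (533,262) and the bar runs (470,238)–(602,213). The side view has the knob at (483,414) and the lid's black dot at (340,253). All positions are in 800x600 scale. I'll convert these to world points.

```bash
cat > h.py <<'E'
import numpy as np, cv2
from station import ctrl
def ray(n,px,m=None):
    m=m or ctrl.camera_model(n); K=m["intrinsics"]
    s=cv2.undistortPoints(np.array([[px]],float),K,np.array([m["k1"],0,0,0,0]))[0,0]
    R=cv2.Rodrigues(m["rvec"])[0]; t=np.asarray(m["tvec"]).ravel()
    d=R.T@np.array([s[0],s[1],1]); return -R.T@t,d/np.linalg.norm(d)
def plane(n,px,z,m=None):
    c,d=ray(n,px,m); return c+d*(z-c[2])/d[2]
def tri(a,b):
    (c1,d1),(c2,d2)=a,b
    A=np.stack([d1,-d2],1); k=np.linalg.lstsq(A,c2-c1,rcond=None)[0]
    p,q=c1+k[0]*d1,c2+k[1]*d2; return (p+q)/2,np.linalg.norm(p-q)
def dark(im,box,th=45):
    x0,y0,x1,y1=box; g=im.max(2)[y0:y1,x0:x1]
    n,l,s,c=cv2.connectedComponentsWithStats((g<th).astype(np.uint8))
    i=1+np.argmax(s[1:,4]); return c[i]+[x0,y0],s[i]
E
python3 - <<'E'
from h import *
np.set_printoptions(precision=4,suppress=True)
T=cv2.imread("pics/top0.png");S=cv2.imread("pics/side0.png")
f=512/800
kt,a=dark(T,[325,150,358,185]);ks,b=dark(S,[295,250,325,280]);print("knob",kt,a,ks,b,tri(ray("top",kt),ray("side",ks)))
dt,a=dark(T,[145,192,162,210]);ds,b=dark(S,[208,155,228,168]);print("dot",dt,a,ds,b,tri(ray("top",dt),ray("side",ds)),plane("top",dt,.085))
for n,p in dict(far=(244,256),near=(233,374),left=(168,307),right=(309,319)).items(): print(n,plane("top",np.array(p)*f,.096))
for p in [(193,275),(295,277),(290,360),(187,353)]: print("corner",plane("top",np.array(p)*f,.084))
for p in [(470,238),(602,213)]: print("bar",plane("top",np.array(p)*f,.24))
for p in [(492,321),(569,305)]: print("plate",plane("top",np.array(p)*f,.008))
print("bowl",plane("top",np.array((399,326))*f,.05),"mug",plane("top",np.array((408,406))*f,.09),"jar",plane("top",np.array((400,215))*f,.09))
E
```

```text
knob [340.5076 166.8511] [  6   8  20  19 262] [308.9231 264.535 ] [  5   5  19  20 286] (array([ 0.6321, -0.2324,  0.1145]), np.float64(0.0007086532683238088))Traceback (most recent call last):
  File "<stdin>", line 6, in <module>
  File "h.py", line 17, in dark
    i=1+np.argmax(s[1:,4]); return c[i]+[x0,y0],s[i]
        ~~~~~~~~~^^^^^^^^^
    return _wrapfunc(a, 'argmax', axis=axis, out=out, **kwds)
    return bound(*args, **kwds)
ValueError: attempt to get argmax of an empty sequence
```

```bash
python3 - <<'E'
from h import *
np.set_printoptions(precision=4,suppress=True)
T=cv2.imread("pics/top0.png");S=cv2.imread("pics/side0.png")
f=512/800
dt,a=dark(T,[147,194,160,208],75);ds,b=dark(S,[210,157,226,167],75);print("dot",dt,a,ds,b,tri(ray("top",dt),ray("side",ds)),plane("top",dt,.085))
for n,p in dict(far=(244,256),near=(233,374),left=(168,307),right=(309,319)).items(): print(n,plane("top",np.array(p)*f,.096))
for p in [(193,275),(295,277),(290,360),(187,353)]: print("corner",plane("top",np.array(p)*f,.084))
for p in [(470,238),(602,213)]: print("bar",plane("top",np.array(p)*f,.24))
for p in [(492,321),(569,305)]: print("plate",plane("top",np.array(p)*f,.008))
print("bowl",plane("top",np.array((399,326))*f,.05),"mug",plane("top",np.array((408,406))*f,.09),"jar",plane("top",np.array((400,215))*f,.09))
E
```

```text
dot [153.0818 201.0364] [  1   2  12  11 110] [216.913  161.4348] [ 4  3  7  4 23] (array([0.5513, 0.2661, 0.0873]), np.float64(0.0023760152897422163)) [0.5528 0.2665 0.085 ]
far [0.6519 0.2577 0.096 ]
near [0.4503 0.2724 0.096 ]
left [0.5653 0.3879 0.096 ]
right [0.5414 0.1446 0.096 ]
corner [0.6226 0.3499 0.084 ]
corner [0.6161 0.171  0.084 ]
corner [0.4734 0.1783 0.084 ]
corner [0.4871 0.3562 0.084 ]
bar [ 0.641  -0.1133  0.24  ]
bar [ 0.6779 -0.3145  0.24  ]
plate [ 0.5436 -0.1775  0.008 ]
plate [ 0.5711 -0.3216  0.008 ]
bowl [ 0.5324 -0.0071  0.05  ] mug [ 0.3939 -0.0199  0.09  ] jar [ 0.7217 -0.0115  0.09  ]
```

Emit:
{"method": "jog_arm", "body": {"motion": [[0, 0, 0, 0, 0, -0.092, -1], [0, 0, 0, 0, 0, -0.092, -1], [-0.0335, -0.024, 0.008, 0, 0, 0, -1], [-0.0335, -0.024, 0.008, 0, 0, 0, -1], [-0.0335, -0.024, 0.008, 0, 0, 0, -1]], "squeeze": 30}}

```text
time_s: 0.6
ee_pos: [0.2317, 0.4536, 0.1808]
eef_rot: [-3.141, -0.0, 3.078]
force: [-0.1, 0.9, -0.6]
grip_width: 0.0575
grip_force: 0.0
```

Emit:
{"method": "jog_arm", "body": {"motion": [[-0.0335, -0.024, 0.008, 0, 0, 0, -1], [-0.0335, -0.024, 0.008, 0, 0, 0, -1], [-0.0335, -0.024, 0.008, 0, 0, 0, -1], [-0.0335, -0.024, 0.008, 0, 0, 0, -1], [-0.0335, -0.024, 0.008, 0, 0, 0, -1]]}}

```text
time_s: 1.1
ee_pos: [0.3914, 0.3228, 0.141]
eef_rot: [-3.141, -0.0, 3.077]
force: [-0.0, 0.7, 0.4]
grip_width: 0.0174
grip_force: 0.0
```

Emit:
{"method": "jog_arm", "body": {"motion": [[-0.0335, -0.024, 0.008, 0, 0, 0, -1], [-0.0335, -0.024, 0.008, 0, 0, 0, -1], [0, 0, 0, 0, 0, 0, -1], [0, 0, 0, 0, 0, 0, -1]]}}

```text
time_s: 1.5
ee_pos: [0.4542, 0.2714, 0.125]
eef_rot: [-3.141, -0.001, 3.075]
force: [0.3, -0.4, 0.6]
grip_width: 0.0006
grip_force: 0.0
```

Accurate tracking. Next I press the near tab: down 65 mm, then up.

Emit:
{"method": "jog_arm", "body": {"motion": [[0, 0, 0.015, 0, 0, 0, -1], [0, 0, 0.015, 0, 0, 0, -1], [0, 0, 0.015, 0, 0, 0, -1], [0, 0, 0.01, 0, 0, 0, -1], [0, 0, 0.01, 0, 0, 0, -1]]}}

```text
time_s: 2.0
ee_pos: [0.4537, 0.2726, 0.0602]
eef_rot: [3.141, 0.0, 3.078]
force: [0.5, 0.6, -0.6]
grip_width: 0.0009
grip_force: 0.0
```

Emit:
{"method": "jog_arm", "body": {"motion": [[0, 0, 0, 0, 0, 0, -1], [0, 0, 0, 0, 0, 0, -1]]}}

```text
time_s: 2.2
ee_pos: [0.4542, 0.2721, 0.0607]
eef_rot: [3.142, 0.0, 3.077]
force: [0.1, 0.2, 0.2]
grip_width: 0.0008
grip_force: 0.0
```

Emit:
{"method": "jog_arm", "body": {"motion": [[0, 0, -0.03, 0, 0, 0, -1], [0, 0, -0.035, 0, 0, 0, -1], [0, 0, 0, 0, 0, 0, -1]]}}

```text
time_s: 2.5
ee_pos: [0.4561, 0.2729, 0.1304]
eef_rot: [3.138, 0.007, 3.077]
force: [0.1, 0.0, 0.1]
grip_width: 0.0004
grip_force: 0.0
```

```bash
python3 - <<'E'
from h import *
a=ctrl.camera("side"); b=ctrl.camera("wrist")
c=lambda i:cv2.cvtColor(i,cv2.COLOR_RGB2BGR)
x=cv2.resize(c(a)[110:230,150:310],(640,480),interpolation=cv2.INTER_CUBIC)
cv2.imwrite("pics/s1.png",x)
E
```

```text
(no output)
```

View pics/s1.png

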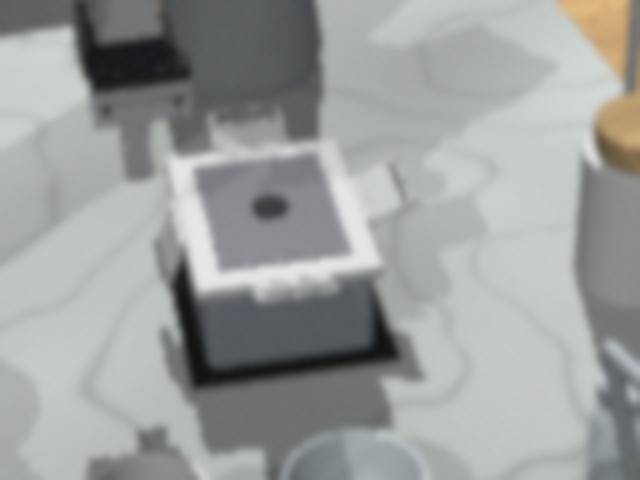

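In the crop, the near tab at (165,245) now hangs down. The far (385,190), left (245,130) and right (300,285) tabs are still raised. Next are left, far and right.

Emit:
{"method": "jog_arm", "body": {"motion": [[-0.0323, 0.0388, 0, 0, 0, 0, -1], [-0.0323, 0.0388, 0, 0, 0, 0, -1], [-0.0323, 0.0388, 0, 0, 0, 0, -1], [0, 0, 0, 0, 0, 0, -1], [0, 0, 0, 0, 0, 0, -1]]}}

```text
time_s: 3.1
ee_pos: [0.5569, 0.3806, 0.1229]
eef_rot: [-3.14, -0.003, 3.077]
force: [-1.2, -1.0, -0.4]
grip_width: 0.0004
grip_force: 0.0
```

Emit:
{"method": "jog_arm", "body": {"motion": [[0, 0, 0.015, 0, 0, 0, -1], [0, 0, 0.015, 0, 0, 0, -1], [0, 0, 0.015, 0, 0, 0, -1], [0, 0, 0.01, 0, 0, 0, -1], [0, 0, 0.01, 0, 0, 0, -1]]}}

```text
time_s: 3.6
ee_pos: [0.5571, 0.3803, 0.0593]
eef_rot: [-3.141, -0.001, 3.077]
force: [0.2, -1.1, 0.6]
grip_width: 0.0005
grip_force: 0.0
```

Emit:
{"method": "jog_arm", "body": {"motion": [[0, 0, 0, 0, 0, 0, -1], [0, 0, 0, 0, 0, 0, -1], [0, 0, -0.03, 0, 0, 0, -1], [0, 0, -0.035, 0, 0, 0, -1], [0, 0, 0, 0, 0, 0, -1]]}}

```text
time_s: 4.1
ee_pos: [0.5593, 0.3819, 0.1316]
eef_rot: [3.137, 0.007, 3.077]
force: [0.3, -0.6, 1.4]
grip_width: 0.0006
grip_force: 0.0
```

Emit:
{"method": "jog_arm", "body": {"motion": [[-0.0323, -0.039, 0, 0, 0, 0, -1], [-0.0323, -0.039, 0, 0, 0, 0, -1], [-0.0323, -0.039, 0, 0, 0, 0, -1], [0, 0, 0, 0, 0, 0, -1], [0, 0, 0, 0, 0, 0, -1]]}}

```text
time_s: 4.6
ee_pos: [0.6458, 0.2583, 0.1252]
eef_rot: [3.142, -0.0, 3.075]
force: [0.1, 0.2, 0.3]
grip_width: 0.0004
grip_force: 0.0
```

Emit:
{"method": "jog_arm", "body": {"motion": [[0, 0, 0.015, 0, 0, 0, -1], [0, 0, 0.015, 0, 0, 0, -1], [0, 0, 0.015, 0, 0, 0, -1], [0, 0, 0.01, 0, 0, 0, -1], [0, 0, 0.01, 0, 0, 0, -1]]}}

```text
time_s: 5.1
ee_pos: [0.6448, 0.2595, 0.0588]
eef_rot: [-3.141, -0.001, 3.077]
force: [1.3, 0.1, 3.2]
grip_width: 0.0008
grip_force: 1.5
```

Emit:
{"method": "jog_arm", "body": {"motion": [[0, 0, 0, 0, 0, 0, -1], [0, 0, 0, 0, 0, 0, -1], [0, 0, -0.03, 0, 0, 0, -1], [0, 0, -0.035, 0, 0, 0, -1], [0, 0, 0, 0, 0, 0, -1]]}}

```text
time_s: 5.6
ee_pos: [0.6473, 0.2599, 0.1316]
eef_rot: [3.138, 0.008, 3.077]
force: [0.4, 0.4, 0.9]
grip_width: 0.0003
grip_force: 0.0
```

Emit:
{"method": "jog_arm", "body": {"motion": [[0.0323, -0.0389, 0, 0, 0, 0, -1], [0.0323, -0.0389, 0, 0, 0, 0, -1], [0.0323, -0.0389, 0, 0, 0, 0, -1], [0, 0, 0, 0, 0, 0, -1], [0, 0, 0, 0, 0, 0, -1]]}}

```text
time_s: 6.1
ee_pos: [0.5423, 0.1498, 0.1261]
eef_rot: [3.141, 0.001, 3.076]
force: [0.4, 1.1, 0.4]
grip_width: 0.0004
grip_force: 0.0
```

Emit:
{"method": "jog_arm", "body": {"motion": [[0, 0, 0.015, 0, 0, 0, -1], [0, 0, 0.015, 0, 0, 0, -1], [0, 0, 0.015, 0, 0, 0, -1], [0, 0, 0.01, 0, 0, 0, -1], [0, 0, 0.01, 0, 0, 0, -1]]}}

```text
time_s: 6.6
ee_pos: [0.5429, 0.1509, 0.0598]
eef_rot: [3.141, 0.0, 3.077]
force: [0.1, -0.2, 0.1]
grip_width: 0.0001
grip_force: 0.0
```

Emit:
{"method": "jog_arm", "body": {"motion": [[0, 0, 0, 0, 0, 0, -1], [0, 0, 0, 0, 0, 0, -1], [0, 0, -0.035, 0, 0, 0, -1], [0, 0, -0.045, 0, 0, 0, -1], [0, 0, -0.045, 0, 0, 0, -1]]}}

```text
time_s: 7.1
ee_pos: [0.5422, 0.1503, 0.1877]
eef_rot: [3.141, 0.0, 3.077]
force: [0.6, 0.0, -0.3]
grip_width: 0.0004
grip_force: 0.0
```

Emit:
{"method": "jog_arm", "body": {"motion": [[0, 0, -0.045, 0, 0, 0, 1], [0, 0, -0.045, 0, 0, 0, 1], [0, 0, 0, 0, 0, 0, 1]]}}

```text
time_s: 7.4
ee_pos: [0.5439, 0.1507, 0.2828]
eef_rot: [3.139, 0.011, 3.077]
force: [-0.3, 0.6, -0.3]
grip_width: 0.021
grip_force: 0.0
```

```bash
python3 - <<'E'
from h import *
a=ctrl.camera("side"); b=ctrl.camera("top")
c=lambda i:cv2.cvtColor(i,cv2.COLOR_RGB2BGR)
x=cv2.resize(c(a)[110:210,180:280],(400,400),interpolation=cv2.INTER_CUBIC)
y=cv2.resize(c(b)[150:250,100:200],(400,400),interpolation=cv2.INTER_CUBIC)
cv2.imwrite("pics/s2.png",np.hstack([x,y]))
E
```

```text
(no output)
```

View pics/s2.png

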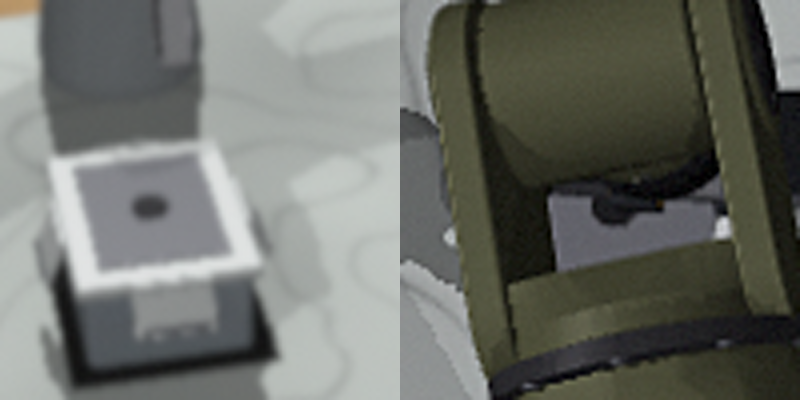

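All four tabs are down: the right one hangs at (175,310), far at (260,240), near at (50,245), and the left no longer sticks up. Now I'll work out the pump approach.

```bash
cat > g.py <<'E'
from h import *
from scipy.spatial.transform import Rotation as Ro
np.set_printoptions(precision=4,suppress=True)
yaw=.185; Pz=Ro.from_euler('z',yaw).as_matrix()
n=Pz@[-.5,0,.866025]; y=Pz@[0,1,0]; z=-n; x=np.cross(y,z)
Rt=np.stack([x,y,z],1)
o=ctrl.get_obs(); R=Ro.from_euler('xyz',o["eef_rot"]).as_matrix(); p=o["ee_pos"]
def err(): return Ro.from_matrix(R.T@Rt).as_rotvec()
E
python3 - <<'E'
from g import *
print(p,"rot",err(),np.linalg.norm(err()))
k=np.array([.633,-.2335,.115]); pre=k+n*.111; w=np.array([.49,-.24,.30])
print(pre,"to w in target axes",Rt.T@(w-p),"w to pre",Rt.T@(pre-w))
E
```

```text
[0.5425 0.1503 0.2765] rot [-0.065  -0.5185 -0.2441] 0.5767997243667791
[ 0.5784 -0.2437  0.2111] to w in target axes [ 0.0951 -0.374  -0.0821] w to pre [-0.0303 -0.0199  0.1201]
```

Emit:
{"method": "jog_arm", "body": {"motion": [[0, 0, 0, -0.013, -0.1037, -0.0488, 1], [0, 0, 0, -0.013, -0.1037, -0.0488, 1], [0, 0, 0, -0.013, -0.1037, -0.0488, 1], [0, 0, 0, -0.013, -0.1037, -0.0488, 1], [0, 0, 0, -0.013, -0.1037, -0.0488, 1]]}}

```text
time_s: 8.0
ee_pos: [0.5418, 0.1503, 0.2743]
eef_rot: [-3.141, 0.524, -2.954]
force: [-0.1, -0.3, 0.1]
grip_width: 0.069
grip_force: 0.0
```

Emit:
{"method": "jog_arm", "body": {"motion": [[0.0095, -0.0374, -0.0082, 0, 0, 0, 1], [0.0095, -0.0374, -0.0082, 0, 0, 0, 1], [0.0095, -0.0374, -0.0082, 0, 0, 0, 1], [0.0095, -0.0374, -0.0082, 0, 0, 0, 1], [0.0095, -0.0374, -0.0082, 0, 0, 0, 1]]}}

```text
time_s: 8.5
ee_pos: [0.5153, -0.0462, 0.2862]
eef_rot: [3.141, 0.52, -2.957]
force: [-0.2, 0.3, 0.1]
grip_width: 0.094
grip_force: 0.0
```

Emit:
{"method": "jog_arm", "body": {"motion": [[0.0095, -0.0374, -0.0082, 0, 0, 0, 1], [0.0095, -0.0374, -0.0082, 0, 0, 0, 1], [0.0095, -0.0374, -0.0082, 0, 0, 0, 1], [0.0095, -0.0374, -0.0082, 0, 0, 0, 1], [0.0095, -0.0374, -0.0082, 0, 0, 0, 1]]}}

```text
time_s: 9.0
ee_pos: [0.4957, -0.2335, 0.3024]
eef_rot: [3.139, 0.506, -2.978]
force: [0.2, 0.8, 0.5]
grip_width: 0.094
grip_force: 0.0
```

Emit:
{"method": "jog_arm", "body": {"motion": [[-0.01, -0.007, 0.04, 0, 0, 0, 1], [-0.01, -0.007, 0.04, 0, 0, 0, 1], [-0.01, -0.006, 0.04, 0, 0, 0, 1], [0, 0, 0, 0, 0, 0, 1], [0, 0, 0, 0, 0, 0, 1]]}}

```text
time_s: 9.5
ee_pos: [0.5834, -0.2367, 0.2126]
eef_rot: [3.14, 0.506, -2.973]
force: [-0.2, 0.9, 0.6]
grip_width: 0.0942
grip_force: 0.0
```

```bash
python3 - <<'E'
from g import *
k=np.array([.633,-.2335,.115]); pre=k+n*.111
print(p,"rot err",err(),"pos err in tool",R.T@(pre-p),o["grip_width"])
m=ctrl.camera_model("wrist");im=ctrl.camera("wrist")
K=m["intrinsics"]
q=cv2.projectPoints(k+n*.015,np.array(m["rvec"]),np.array(m["tvec"]),K,np.array([m["k1"],0,0,0,0.]))[0].ravel();print("pred px",q)
cv2.imwrite("pics/w1.png",cv2.cvtColor(im,cv2.COLOR_RGB2BGR))
E
```

```text
[ 0.5834 -0.2367  0.2126] rot err [-0.0071 -0.0173 -0.0146] pos err in tool [ 0.006  -0.0061 -0.0016] 0.09416011361549993
pred px [250.0297 195.0192]
```

View pics/w1.png

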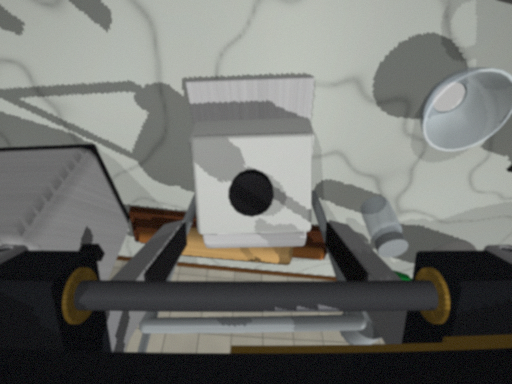

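Knob seen at (251,193), predicted (250,195), so the estimate holds. I'll correct the small error, advance and grip.

Emit:
{"method": "jog_arm", "body": {"motion": [[0.006, -0.006, 0, -0.007, -0.017, -0.0145, 1], [0, 0, 0.03, 0, 0, 0, 1], [0, 0, 0.03, 0, 0, 0, 1], [0, 0, 0.03, 0, 0, 0, 1], [0, 0, 0.02, 0, 0, 0, 1]]}}

```text
time_s: 10.05
ee_pos: [0.6401, -0.2279, 0.1211]
eef_rot: [-3.135, 0.509, -2.972]
force: [-0.0, -0.3, 0.3]
grip_width: 0.0944
grip_force: 0.0
```

Emit:
{"method": "jog_arm", "body": {"motion": [[0, 0, 0.015, 0, 0, 0, 1], [0, 0, 0, 0, 0, 0, 1], [0, 0, 0, 0, 0, 0, 1]]}}

```text
time_s: 10.35
ee_pos: [0.6475, -0.2266, 0.1097]
eef_rot: [-3.135, 0.509, -2.972]
force: [0.7, 0.5, 1.0]
grip_width: 0.0937
grip_force: 0.0
```

```bash
python3 - <<'E'
from g import *
k=np.array([.633,-.2335,.115])
print("rot err",err(),"knob in tool",R.T@(k-p),o["force"])
E
```

```text
rot err [-0.0143 -0.0149 -0.0135] knob in tool [ 0.0109 -0.0044 -0.0121] [0.682  0.5278 1.0361]
```

Emit:
{"method": "jog_arm", "body": {"motion": [[0.01, -0.004, 0, 0, 0, 0, 1], [0, 0, 0, 0, -0.015, -0.0135, 1], [0, 0, 0, 0, 0, 0, 1]]}}

```text
time_s: 10.65
ee_pos: [0.6454, -0.2267, 0.1094]
eef_rot: [-3.123, 0.509, -2.967]
force: [-0.3, 0.4, 0.1]
grip_width: 0.0945
grip_force: 0.0
```

```bash
python3 - <<'E'
from g import *
k=np.array([.633,-.2335,.115])
print("rot err",err(),"knob in tool",R.T@(k-p),o["force"],o["qpos"])
E
```

```text
rot err [-0.0236 -0.0147 -0.0091] knob in tool [ 0.0089 -0.0048 -0.0114] [-0.269   0.4101  0.0689] [-0.508   0.4812  1.5927  0.4699  0.7038 -2.5539]
```

Joint 6 is at its limit. The knob is round, so I'll turn about the tool axis to get away from it.

Emit:
{"method": "jog_arm", "body": {"motion": [[0, 0, 0, 0, 0, 0.1, 1], [0, 0, 0, 0, 0, 0.1, 1], [0, 0, 0, 0, 0, 0, 1]]}}

```text
time_s: 10.95
ee_pos: [0.6453, -0.2266, 0.1087]
eef_rot: [3.047, 0.5, 3.085]
force: [-0.9, 0.1, 1.1]
grip_width: 0.0936
grip_force: 0.0
```

```bash
cat > e.py <<'E'
from g import *
k=np.array([.633,-.2335,.115])
print("axis err (cross, tool)",np.cross([0,0,1],R.T@z),"knob in tool",R.T@(k-p),o["force"],o["qpos"],o["grip_width"],o["grip_force"],o["time_s"])
E
python3 e.py
```

```text
axis err (cross, tool) [-0.0255 -0.0105  0.    ] knob in tool [ 0.0074 -0.0065 -0.0119] [-0.9172  0.0889  1.0637] [-0.5081  0.4822  1.5926  0.4699  0.7042 -2.3523] 0.09363604041159711 0.0 10.95
```

Emit:
{"method": "jog_arm", "body": {"motion": [[0.0075, -0.0065, 0.004, 0, 0, 0, 1], [0, 0, 0, -0.0255, -0.0105, 0, 1], [0, 0, 0, 0, 0, 0, 1]]}}

```text
time_s: 11.25
ee_pos: [0.6399, -0.2331, 0.0998]
eef_rot: [3.022, 0.51, 3.087]
force: [0.5, -0.5, 0.2]
grip_width: 0.0939
grip_force: 0.0
```

```bash
python3 e.py
```

```text
axis err (cross, tool) [ 0.0004 -0.001   0.    ] knob in tool [-0.0014  0.0012 -0.0165] [ 0.5452 -0.4907  0.1972] [-0.5353  0.4948  1.6023  0.5315  0.7084 -2.4323] 0.0938833957809201 0.0 11.25
```

Aligned to within 2 mm. Closing with 30 N.

Emit:
{"method": "jog_arm", "body": {"motion": [[-0.001, 0.001, 0, 0, 0, 0, -1], [0, 0, 0, 0, 0, 0, -1], [0, 0, 0, 0, 0, 0, -1], [0, 0, 0, 0, 0, 0, -1], [0, 0, 0, 0, 0, 0, -1]], "squeeze": 30}}

```text
time_s: 11.75
ee_pos: [0.6414, -0.2314, 0.1012]
eef_rot: [3.022, 0.51, 3.086]
force: [-0.8, 0.4, -1.1]
grip_width: 0.0573
grip_force: 0.0
```

Emit:
{"method": "jog_arm", "body": {"motion": [[0, 0, 0, 0, 0, 0, -1], [0, 0, 0, 0, 0, 0, -1], [0, 0, 0, 0, 0, 0, -1]]}}

```text
time_s: 12.05
ee_pos: [0.6413, -0.2316, 0.1012]
eef_rot: [3.022, 0.51, 3.086]
force: [-0.4, -1.5, -0.7]
grip_width: 0.0452
grip_force: 30.0
```

```bash
python3 e.py
```

```text
axis err (cross, tool) [-0.     -0.0006  0.    ] knob in tool [ 0.0004 -0.0004 -0.0162] [-0.3645 -1.5379 -0.7253] [-0.5315  0.4939  1.6001  0.5283  0.7089 -2.4245] 0.045157156186695656 29.9998838652391 12.05
```

Gripped at 45 mm (knob is 46). Pulling out 30 mm.

Emit:
{"method": "jog_arm", "body": {"motion": [[0, 0, -0.006, 0, 0, 0, -1], [0, 0, -0.006, 0, 0, 0, -1], [0, 0, -0.006, 0, 0, 0, -1], [0, 0, -0.006, 0, 0, 0, -1], [0, 0, -0.006, 0, 0, 0, -1]]}}

```text
time_s: 12.55
ee_pos: [0.6263, -0.2346, 0.1277]
eef_rot: [3.022, 0.51, 3.086]
force: [28.6, -3.0, -39.4]
grip_width: 0.0452
grip_force: 30.0
```

Emit:
{"method": "jog_arm", "body": {"motion": [[0, 0, 0, 0, 0, 0, -1], [0, 0, 0, 0, 0, 0, -1]]}}

```text
time_s: 12.75
ee_pos: [0.6263, -0.2346, 0.1276]
eef_rot: [3.022, 0.51, 3.086]
force: [-4.9, -4.4, 2.1]
grip_width: 0.0454
grip_force: 30.0
```

```bash
python3 e.py
```

```text
axis err (cross, tool) [-0.0002 -0.0006  0.    ] knob in tool [ 0.0004 -0.0003  0.0143] [-4.8947 -4.3722  2.0878] [-0.5497  0.4351  1.6181  0.5121  0.7522 -2.4146] 0.045381387990202096 30.000818448752398 12.75
```

The knob moved 30.5 mm and met its stop. Now letting go for over a second.

Emit:
{"method": "jog_arm", "body": {"motion": [[0, 0, 0, 0, 0, 0, 1], [0, 0, 0, 0, 0, 0, 1], [0, 0, 0, 0, 0, 0, 1], [0, 0, 0, 0, 0, 0, 1], [0, 0, 0, 0, 0, 0, 1]]}}

```text
time_s: 13.25
ee_pos: [0.6266, -0.2341, 0.1272]
eef_rot: [3.022, 0.51, 3.086]
force: [-0.2, 0.6, 0.6]
grip_width: 0.0818
grip_force: 0.0
```

Emit:
{"method": "jog_arm", "body": {"motion": [[0, 0, 0, 0, 0, 0, 1], [0, 0, 0, 0, 0, 0, 1], [0, 0, 0, 0, 0, 0, 1], [0, 0, 0, 0, 0, 0, 1], [0, 0, 0, 0, 0, 0, 1]]}}

```text
time_s: 13.75
ee_pos: [0.6266, -0.2343, 0.1272]
eef_rot: [3.022, 0.51, 3.086]
force: [1.0, -0.9, 0.0]
grip_width: 0.0942
grip_force: 0.0
```

Emit:
{"method": "jog_arm", "body": {"motion": [[0, 0, 0, 0, 0, 0, 1], [0, 0, 0, 0, 0, 0, 1], [0, 0, 0, 0, 0, 0, 1]]}}

```text
time_s: 14.05
ee_pos: [0.6266, -0.2342, 0.1272]
eef_rot: [3.022, 0.51, 3.086]
force: [-0.3, 0.2, 0.5]
grip_width: 0.0942
grip_force: 0.0
```

```bash
python3 - <<'E'
from e import *
m=ctrl.camera_model("wrist");im=ctrl.camera("wrist"); s=ctrl.camera("side")
for d in (0,.03): print("pred",cv2.projectPoints(k+n*(.015+d),np.array(m["rvec"]),np.array(m["tvec"]),m["intrinsics"],np.array([m["k1"],0,0,0,0.]))[0].ravel())
y=cv2.resize(s[210:330,250:380][:,:,::-1],(416,384))
cv2.imwrite("pics/w2.png",np.hstack([cv2.cvtColor(im,cv2.COLOR_RGB2BGR)[:,:380],y]))
E
```

```text
axis err (cross, tool) [ 0.0001 -0.0006  0.    ] knob in tool [ 0.0004 -0.0005  0.0138] [-0.3415  0.2142  0.4554] [-0.5491  0.4359  1.6179  0.5125  0.7515 -2.4146] 0.09417962364612115 0.0 14.05
pred [254.7259 233.4198]
pred [254.6035 252.5036]
```

View pics/w2.png

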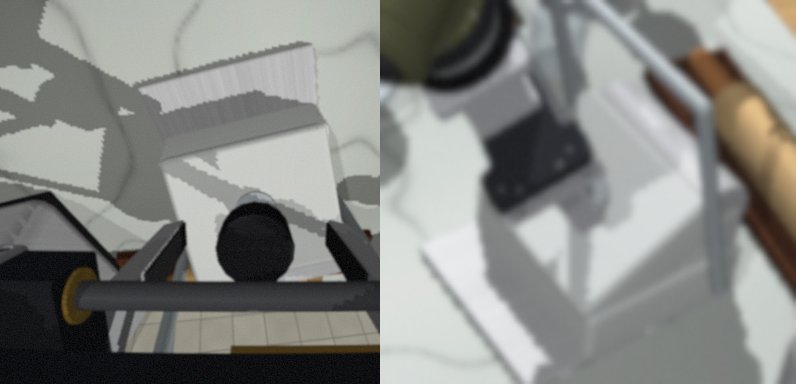

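The head is at (255,247) with the steel stem showing above it, and the fingers are clear. It stays out by itself. Now regrip, push home 30 mm, open and check.

Emit:
{"method": "jog_arm", "body": {"motion": [[0, 0, 0, 0, 0, 0, -1], [0, 0, 0, 0, 0, 0, -1], [0, 0, 0, 0, 0, 0, -1], [0, 0, 0, 0, 0, 0, -1], [0, 0, 0, 0, 0, 0, -1]]}}

```text
time_s: 14.65
ee_pos: [0.6266, -0.2343, 0.1272]
eef_rot: [3.022, 0.51, 3.086]
force: [-0.9, 0.3, -0.1]
grip_width: 0.0573
grip_force: 0.0
```

Emit:
{"method": "jog_arm", "body": {"motion": [[0, 0, 0, 0, 0, 0, -1], [0, 0, 0, 0, 0, 0, -1], [0, 0, 0, 0, 0, 0, -1], [0, 0, 0, 0, 0, 0, -1]]}}

```text
time_s: 15.05
ee_pos: [0.6266, -0.2346, 0.1272]
eef_rot: [3.022, 0.511, 3.085]
force: [-0.1, -4.2, -1.1]
grip_width: 0.0457
grip_force: 30.0
```

Emit:
{"method": "jog_arm", "body": {"motion": [[0, 0, 0.006, 0, 0, 0, -1], [0, 0, 0.006, 0, 0, 0, -1], [0, 0, 0.006, 0, 0, 0, -1], [0, 0, 0.006, 0, 0, 0, -1], [0, 0, 0.005, 0, 0, 0, -1]]}}

```text
time_s: 15.55
ee_pos: [0.6412, -0.2316, 0.1013]
eef_rot: [3.022, 0.51, 3.085]
force: [4.0, -5.0, -3.0]
grip_width: 0.0452
grip_force: 30.0
```

Emit:
{"method": "jog_arm", "body": {"motion": [[0, 0, 0.001, 0, 0, 0, -1], [0, 0, 0, 0, 0, 0, -1], [0, 0, 0, 0, 0, 0, -1]]}}

```text
time_s: 15.85
ee_pos: [0.6414, -0.2316, 0.1012]
eef_rot: [3.022, 0.51, 3.086]
force: [-4.2, -3.4, 2.8]
grip_width: 0.0452
grip_force: 30.0
```

```bash
python3 e.py
```

```text
axis err (cross, tool) [-0.     -0.0007  0.    ] knob in tool [ 0.0004 -0.0004 -0.0163] [-4.1611 -3.3612  2.8022] [-0.5315  0.4941  1.5999  0.5282  0.7089 -2.4245] 0.04516098832789161 30.00079170218669 15.85
```

The knob is home at the original TCP pose. Open and retreat along the axis.

Emit:
{"method": "jog_arm", "body": {"motion": [[0, 0, 0, 0, 0, 0, 1], [0, 0, 0, 0, 0, 0, 1], [0, 0, 0, 0, 0, 0, 1], [0, 0, 0, 0, 0, 0, 1], [0, 0, 0, 0, 0, 0, 1]]}}

```text
time_s: 16.35
ee_pos: [0.6414, -0.2314, 0.1012]
eef_rot: [3.022, 0.51, 3.086]
force: [0.6, 0.2, 0.6]
grip_width: 0.0815
grip_force: 0.0
```

Emit:
{"method": "jog_arm", "body": {"motion": [[0, 0, 0, 0, 0, 0, 1], [0, 0, 0, 0, 0, 0, 1], [0, 0, -0.01, 0, 0, 0, 1], [0, 0, -0.025, 0, 0, 0, 1], [0, 0, -0.03, 0, 0, 0, 1]]}}

```text
time_s: 16.85
ee_pos: [0.6086, -0.2373, 0.1579]
eef_rot: [3.021, 0.509, 3.086]
force: [0.8, 0.2, -0.6]
grip_width: 0.0942
grip_force: 0.0
```

Emit:
{"method": "jog_arm", "body": {"motion": [[0, 0, -0.03, 0, 0, 0, 1], [0, 0, -0.03, 0, 0, 0, 1], [0, 0, 0, 0, 0, 0, 1], [0, 0, 0, 0, 0, 0, 1]]}}

```text
time_s: 17.25
ee_pos: [0.5798, -0.2432, 0.2102]
eef_rot: [3.023, 0.511, 3.085]
force: [0.0, 0.3, -1.1]
grip_width: 0.094
grip_force: 0.0
```

```bash
python3 - <<'E'
from e import *
m=ctrl.camera_model("wrist");im=ctrl.camera("wrist"); s=ctrl.camera("side")
for d in (0,.03): print("pred",cv2.projectPoints(k+n*(.015+d),np.array(m["rvec"]),np.array(m["tvec"]),m["intrinsics"],np.array([m["k1"],0,0,0,0.]))[0].ravel())
y=cv2.resize(s[110:260,160:310][:,:,::-1],(384,384))
cv2.imwrite("pics/w3.png",np.hstack([cv2.cvtColor(im,cv2.COLOR_RGB2BGR)[:,:400],y]))
E
```

```text
axis err (cross, tool) [-0.0008  0.0005  0.    ] knob in tool [ 0.0008 -0.0003  0.1095] [ 0.0219  0.2503 -1.0884] [-0.6106  0.2638  1.643   0.4703  0.9063 -2.3883] 0.09402462548756524 0.0 17.25
pred [255.1809 198.4698]
pred [255.126  206.5684]
```

View pics/w3.png

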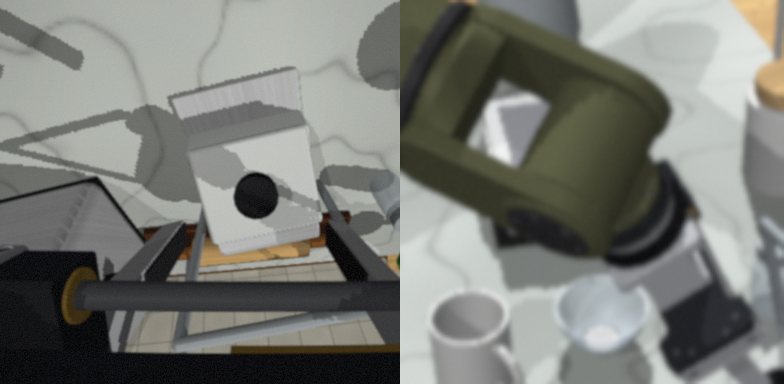

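The knob head is at (256,196), against a home prediction of (255,198), with no stem visible, so it is home. The arm is clear of everything.

```bash
python3 -c "
from station import ctrl
print(ctrl.hand_in())"
```

```text
the job is handed in; nothing more can be done
None
```

I pressed down all four tabs, pulled the knob out until it stayed out by itself, and pushed it home again; I handed the job in at about 17 s, no verdict came back, and the bowl, mug and jar were not touched on purpose.

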